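# Lay out the changeover kit on the kit board

## Task

Lay out the crimping changeover kit from the tool mat on the black kit board: the bearing flat in the middle of the blue pad with the brass guide bush standing centred on top of it, the steel crimp die on the yellow pad with the black star knob directly behind it, head up in the white ring (the orange stripe marks the board's front edge), and the blue-capped vial on the green pad. Set each thing down upright and centred in its place, keep the vial upright all the way, and leave the beaker and the hex key as they are.

Things in the scene. Friction and masses are not known exactly. Their poses are not given: they have to be found in the camera images.
- bearing_center (a point): flat grey ball bearing ring, 40 mm across, 12 mm high; lies flat. The point is its centre, half-way up, 6 mm above its underside; z is its axis. At the start it stands on the dark tool mat, whose top is 2.5 mm above the table top (z = 0).
- guide_bush_center (a point): brass-yellow turned bush, 30 mm across at the foot flange, narrower at the top, 27 mm high; stands upright on its flange. The point is its centre, half-way up, 13.5 mm above its underside; z is its axis. At the start it stands on the dark tool mat, whose top is 2.5 mm above the table top (z = 0).
- crimp_die_center (a point): bare light-grey turned steel die, 44 mm across at the foot, narrower at the top, 34 mm high; stands upright. The point is its centre, half-way up, 17 mm above its underside; z is its axis. At the start it stands on the dark tool mat, whose top is 2.5 mm above the table top (z = 0).
- star_knob_center (a point): black star knob, 34 mm across at the head (upper half), 27 mm high; stands on its narrow stem, head up; grip the head. The point is its centre, half-way up, 13.5 mm above its underside; z is its axis. At the start it stands on the dark tool mat, whose top is 2.5 mm above the table top (z = 0).
- vial_center (a point): white glass vial with a blue cap, 30 mm across, 75 mm high; stands upright. The point is its centre, half-way up, 37.5 mm above its underside; z is its axis. At the start it stands on the dark tool mat, whose top is 2.5 mm above the table top (z = 0).
- pad_blue: round blue pad, 58 mm across, 3 mm thick, fixed on the black board (its top 6 mm over the table top). Origin: centre of the pad's underside. x points to the board's back, away from the orange stripe, y left, z up. Pads are 75 mm apart in one row, colours in any order. Directly behind each pad, 72 mm along x from its centre, a white ring (inner 48 mm) is printed flat on the board.
- pad_yellow: round yellow pad, 58 mm across, 3 mm thick, fixed on the black board (its top 6 mm over the table top). Origin: centre of the pad's underside. x points to the board's back, away from the orange stripe, y left, z up. Pads are 75 mm apart in one row, colours in any order. Directly behind each pad, 72 mm along x from its centre, a white ring (inner 48 mm) is printed flat on the board.
- pad_green: round green pad, 58 mm across, 3 mm thick, fixed on the black board (its top 6 mm over the table top). Origin: centre of the pad's underside. x points to the board's back, away from the orange stripe, y left, z up. Pads are 75 mm apart in one row, colours in any order. Directly behind each pad, 72 mm along x from its centre, a white ring (inner 48 mm) is printed flat on the board.
- beaker: clear glass beaker, 68 mm across, 87 mm high, standing loose on the table to the left of the board; a bystander. Origin: centre of its underside.
- hex_key_5: loose steel hex key, 92 mm long, 41 mm wide, 5 mm thick, lying on the tool mat beyond the parts (two spanners and tweezers lie there too); a bystander. Origin: at its middle, on its underside.
Not all that is in view belongs to the job. What is shaped like the part that bears guide_bush_center but red is not meant. Of the things that look like the part that bears star_knob_center, take the one that is farthest from the robot's base at the start.

How it is judged (in metres and radians):
At the end, for the whole second after the job is handed in: Bearing flat on blue pad, die on yellow, vial on green, each within 12 mm of centre; bush on the bearing within 10 mm; knob head up on the board within 12 mm each way of the ring behind the yellow pad. Heights within 4 mm, axes within 0.12 rad of vertical, at rest (horizontal distance between bearing_center and pad_blue below 0.012 m and z of bearing_center in the frame of pad_blue between 0.005 and 0.013 m and angle between each of bearing_center, crimp_die_center, vial_center, guide_bush_center, star_knob_center's own z axis and vertical below 0.12 rad and horizontal distance between crimp_die_center and pad_yellow below 0.012 m and z of crimp_die_center in the frame of pad_yellow between 0.016 and 0.024 m and horizontal distance between vial_center and pad_green below 0.012 m and z of vial_center in the frame of pad_green between 0.0365 and 0.0445 m and horizontal distance between guide_bush_center and bearing_center below 0.01 m and z of guide_bush_center in the frame of pad_blue between 0.0245 and 0.0325 m and x of star_knob_center in the frame of pad_yellow between 0.06 and 0.084 m and y of star_knob_center in the frame of pad_yellow between -0.012 and 0.012 m and z of star_knob_center in the frame of pad_yellow between 0.0095 and 0.0175 m and linear speed of each of bearing, guide_bush, crimp_die, star_knob, vial below 0.01 m/s); the robot touches nothing.
It fails at once if the vial is tipped (angle between vial_center's own z axis and vertical above 0.6 rad).
It fails at once if the beaker is moved more than 20 mm or tipped (distance of beaker from where it was at the start of the episode above 0.02 m or angle between beaker's own z axis and vertical above 0.3 rad).
It fails at once if the hex key is moved more than 20 mm (distance of hex_key_5 from where it was at the start of the episode above 0.02 m).
It also fails if it takes over 144 s, if anything falls off the work surface, if the arm or the gripper's body presses on something with over 40 N, if the wrist force passes 120 N, or if a joint passes its speed limit or range.

## Robot

A 6-joint arm with a two-finger parallel gripper is mounted at the origin on a cart in front of the work surface, level with it; the furniture and walls round the work are solid. World frame = base frame: x ahead of the robot, y to its left, z up, the work surface at z = 0. Lengths are in mm, angles in rad, forces in N, time in s.
With the tool pointing down it reaches from about 400 to 925 mm from the base axis. Payload 12.5 kg.
Tool frame: the origin (TCP) lies between the finger pads; the fingertips stand 19 mm ahead of it and the grasp point (between the pads) is the TCP (env.tips_ahead is the distance from the TCP to the fingertips, in mm); z points along the fingers, y is the line along which they close (so a half turn about z gives the same grasp; the last joint's range is limited). The gripper opens to 95 mm and grips with 3 to 60 N. Pads are 20 mm wide; open, the fingers measure 119 mm over their backs; the gripper's body (75 mm by 180 mm) begins 59 mm behind the grasp point.
Start: joints at [0.663, 0.491, 1.559, -0, 1.092, -0.106], TCP at [449.126, 434.662, 233.661] pointing down, gripper open.
Joint ranges: [-3.1, 3.1], [-0.84, 2.19], [0.05, 2.79], [-1.13, 4.28], [0.06, 2.93], [-2.69, 2.69]. Speed limits (rad/s): [2.22, 2.22, 2.79, 3.14, 3.14, 3.14].

## Interface

Orientations are given as [roll, pitch, yaw] about the fixed x, y, z axes, in that order (R = Rz(yaw) Ry(pitch) Rx(roll)).
In Python, from cell import env gives the robot as it stands.
- The arm moves only by the shell command python3 -m crank 'ROWS'. ROWS is JSON, a list of rows, each a list of 5 numbers: the shift along the tool's x, y, z in mm, then the turn about the tool's z in degrees, then the finger opening in mm, from 0 to 95.1. In form: [[dx, dy, dz, yaw, grip], ...]. A call has 1 to 10 rows; each row is the pose to reach, as a shift and turn from the pose commanded when the call began, along the tool's axes at that moment; what a row does not reach only later rows make up. A row lasts 1/12 s, in which the tool goes at most 41.7 mm and 7.16 degrees, less where a joint would pass 70% of its speed; a pose out of reach is approached as far as the arm can. A call with a gripper value outside its range is refused whole. The fingers move at their own pace and stop on an object; the grip force is fixed at half the most. Time passes only in rows, so rows that repeat a pose let the fingers close. It gives the time, the measured TCP pose, the force, the opening and the grip force at its end, in the units of the state.
- env.state(): the state, without advancing time (a new reading comes with each control period).
- env.read_camera(name): name is "scene" or "top" or "wrist"; returns a dict with "img" (384x512x3 uint8, blue, green, red), "K" (3x3 intrinsics, pixels), "pose" (4x4, takes a point from camera to world coordinates). Camera axes: x right, y down, z forward; pixel columns grow to the right and rows downward; lengths in mm; the calibration is good to about 2 mm. A picture is of the moment at which its call begins. There is no depth.
- env.job_done(): hands the job in; it is judged then, once.
The state is a dict: "t": time; "joints": joint angles; "qvel": joint speeds; "tau": joint torques, N m; "eef_pos": TCP position; "tcp_rot": TCP orientation; "ft_force": force on the tool from outside, world axes, zero at the start; "moment": the same for the moment, N m; "opening": opening from 0.0 (shut) to 1.0 (fully open); "grip_force": force on a finger pad.
Only numpy, scipy, OpenCV 4.12 (cv2) and the standard library are available. Lean on these libraries where they do the work, as an engineer would, in place of code of your own. Each camera call takes 0.05 s, during which the arm holds its last target. There are 200 camera calls.

## Working session

There is one attempt and no reset: what is moved stays moved. The work goes in short steps, Python scripts to look and compute and a shell command to move; the robot and the scene stay as the last step left them, time stands still between calls to the robot, and variables do not carry over. Pictures are saved under pics/ and viewed, at most 14 in all, crops included, and the job is handed in when it is done.

```bash
mkdir -p pics; ls; python3 - <<'E'
from cell import env
import cv2
s=env.state(); print(s['eef_pos'],s['tcp_rot'],s['opening'],s['t'])
for n in('top','scene'):
    c=env.read_camera(n); cv2.imwrite(f'pics/{n}0.png',c['img']); print(n,c['K'].round(1).tolist(),c['pose'].round(3).tolist())
E
```

```text
pics
[448.93614112 434.49580204 233.04973408] [-3.14044704e+00 -1.29683603e-04  2.33978952e+00] 0.9969352682555903 0.0
top [[363.1, 0.0, 257.9], [0.0, 363.1, 197.6], [0.0, 0.0, 1.0]] [[0.02, -0.994, 0.107, 529.075], [-0.999, -0.017, 0.028, 68.102], [-0.026, -0.108, -0.994, 947.752], [0.0, 0.0, 0.0, 1.0]]
scene [[396.3, 0.0, 251.2], [0.0, 396.3, 193.6], [0.0, 0.0, 1.0]] [[0.6, -0.62, 0.505, 76.678], [-0.8, -0.467, 0.376, -353.993], [0.003, -0.63, -0.777, 912.718], [0.0, 0.0, 0.0, 1.0]]
```

View pics/top0.png

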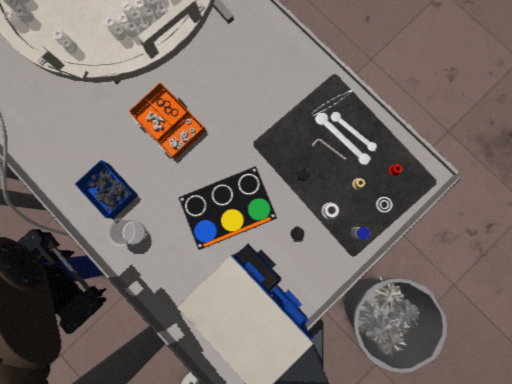

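View pics/scene0.png

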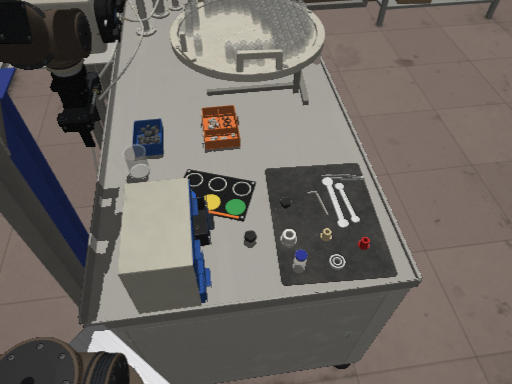

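The top view shows two black knobs: (303,174) on the mat and (297,234) on the table. The first is farther from the base and is on the mat, so it fits. There are also two bush shapes, brass at (359,183) and red at (396,169), and brass is the one meant. The die is at (331,210), the bearing at (384,205), the vial at (362,233) and the beaker at about (127,235). I'll confirm with an enlarged crop and measure.

```bash
cat > h.py <<'E'
from cell import env
import numpy as np, cv2
def cast(c,u,v,z):
    d=c['pose'][:3,:3]@np.linalg.inv(c['K'])@np.array([u,v,1.]); o=c['pose'][:3,3]
    return o+d*(z-o[2])/d[2]
def proj(c,p):
    q=c['K']@(c['pose'][:3,:3].T@(np.array(p,float)-c['pose'][:3,3])); return q[:2]/q[2]
def blobs(img,lo,hi,amin=15,roi=None):
    m=cv2.inRange(cv2.cvtColor(img,cv2.COLOR_BGR2HSV),lo,hi)
    if roi: k=np.zeros_like(m); x0,y0,x1,y1=roi; k[y0:y1,x0:x1]=255; m&=k
    n,_,st,ce=cv2.connectedComponentsWithStats(m)
    return [(ce[i].round(1).tolist(),st[i].tolist()) for i in range(1,n) if st[i][4]>=amin]
def go(p,yaw=None):
    "shift in tool axes from present pose to world p (mm)"
    from scipy.spatial.transform import Rotation as R
    s=env.state(); r=R.from_euler('xyz',s['tcp_rot']).as_matrix()
    d=r.T@(np.array(p,float)-s['eef_pos']); return d.round(1)
E
python3 - <<'E'
from h import *
c=env.read_camera('top'); im=c['img']
cv2.imwrite('pics/crop1.png',cv2.resize(im[150:260,170:450],None,fx=2.8,fy=2.8,interpolation=cv2.INTER_CUBIC))
for n,lo,hi,z,roi in [('blue',(105,150,80),(125,255,255),6,(185,190,280,250)),('yel',(22,150,100),(32,255,255),6,(185,190,280,250)),('grn',(45,120,50),(85,255,255),6,(185,190,280,250)),
 ('cap',(105,120,60),(130,255,255),77,(340,210,400,250)),('brass',(15,80,80),(32,255,255),25,(340,165,375,200)),('red',(0,150,60),(6,255,255),25,(375,150,420,190)),
 ('die',(0,0,110),(180,60,255),36,(315,198,345,222)),('bear',(0,0,110),(180,60,255),14,(370,190,400,220)),('knob1',(0,0,0),(180,255,28),28,(290,160,315,188)),('knob2',(0,0,0),(180,255,60),26,(285,222,310,246))]:
    for ce,st in blobs(im,lo,hi,8,roi):
        p=cast(c,*ce,z); print(n,ce,st,p.round(0),round(np.hypot(*p[:2])))
for n,uv in [('beaker',(127,235)),('box',(238,258)),('box2',(310,348)),('box3',(182,312)),('hexk',(330,150))]:
    print(n,cast(c,*uv,0).round(0),cast(c,*uv,200).round(0))
E
```

```text
blue [205.0, 230.6] [194, 220, 23, 23, 414] [542. 230.   6.] 589
yel [231.8, 219.7] [221, 209, 23, 23, 412] [572. 161.   6.] 594
grn [258.6, 208.8] [247, 198, 24, 23, 421] [601.  92.   6.] 608
cap [363.3, 232.9] [357, 227, 13, 13, 131] [ 543. -159.   77.] 566
brass [357.9, 183.4] [352, 179, 13, 11, 105] [ 669. -160.   25.] 688
red [394.6, 169.3] [388, 164, 14, 12, 112] [ 707. -253.   25.] 751
die [329.5, 209.7] [321, 202, 18, 16, 186] [600. -86.  36.] 606
die [316.4, 219.2] [315, 216, 5, 6, 19] [576. -53.  36.] 578
bear [384.0, 204.0] [376, 197, 17, 16, 153] [ 619. -229.   14.] 660
knob1 [302.0, 179.1] [298, 178, 9, 3, 12] [678. -18.  28.] 678
knob2 [297.1, 233.7] [291, 227, 13, 14, 138] [539.  -6.  26.] 539
beaker [527. 436.   0.] [527. 359. 200.]
box [473. 143.   0.] [485. 127. 200.]
box2 [255. -43.   0.] [313. -20. 200.]
box3 [334. 283.   0.] [375. 238. 200.]
hexk [761. -94.   0.] [712. -59. 200.]
```

View pics/crop1.png

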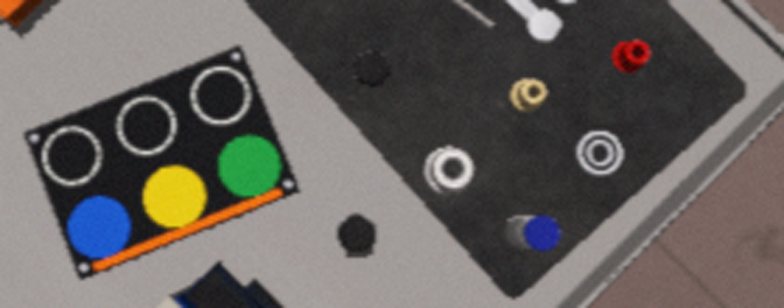

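The crop confirms it: the farther knob, at top px (303,174), sits on the mat, and the brass bush, white-grey die, flat bearing ring and blue-capped vial are as named. Next I'll check the machine's height and cross-check positions with the scene view.

```bash
python3 - <<'E'
from h import *
a=env.read_camera('top'); b=env.read_camera('scene'); w=env.read_camera('wrist'); cv2.imwrite('pics/w0.png',w['img'])
def tri(u,v):
    P=lambda c:c['K']@np.linalg.inv(c['pose'])[:3]
    X=cv2.triangulatePoints(P(a),P(b),np.array(u,float),np.array(v,float))[:,0]; X=X[:3]/X[3]
    return X.round(0), np.abs(proj(b,X)-v).max().round(1), np.abs(proj(a,X)-u).max().round(1)
print('boxcorner',tri((235,258),(188,181)),tri((308,347),(193,240)),tri((182,312),(125,186)))
print('cap',tri((363.3,232.9),(301,256)),'knob',tri((302.9,173.5),(285.5,201)),'beakrim',tri((133,236),(135,153)))
bl,ye,gr=[cast(a,*p,6)[:2] for p in((205,230.6),(231.8,219.7),(258.6,208.8))]
y=(bl-gr)/np.linalg.norm(bl-gr); x=np.array([y[1],-y[0]]); print('ring',ye+72*x,'seen',cast(a,222.5,194.6,3)); print('knob1',cast(a,302.9,174.0,28))
E
```

```text
boxcorner (array([484., 135., 197.]), np.float64(0.6), np.float64(0.7)) (array([337., -14., 263.]), np.float64(2.9), np.float64(2.9)) (array([377., 236., 208.]), np.float64(0.1), np.float64(0.1))
cap (array([ 543., -160.,   69.]), np.float64(0.3), np.float64(0.3)) knob (array([692., -19.,  25.]), np.float64(0.4), np.float64(0.4)) beakrim (array([521., 383., 110.]), np.float64(1.6), np.float64(1.8))
ring [637.77080632 189.88448302] seen [637.14638061 188.10356959   3.        ]
knob1 [690.85162883 -19.70593083  28.        ]
```

View pics/w0.png

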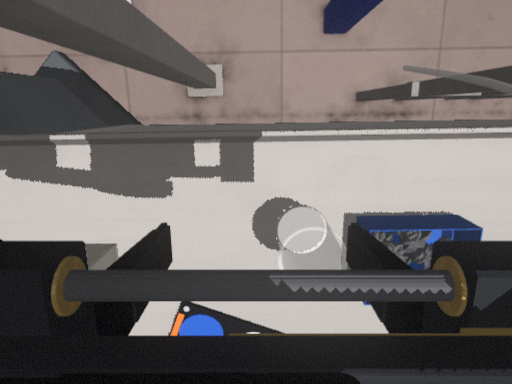

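The box top is about 200 mm high, with its nearest corner at (484,135). The ring found by geometry and the one seen agree to 2 mm, and the knob and cap triangulate at the right heights. In the wrist view the linkage hides the area right between the fingers. I'll keep the start yaw for picks and turn −69° (closing along the pad row) for placing. Bearing first: raise, then go above it.

```bash
python3 - <<'E'
from h import *
print(go([619,-229,290]), go([619,-229,23]))
E
```

```text
[-595.1 -339.4  -56.5] [-595.1 -339.3  210.5]
```

```bash
python3 -m crank '[[0,0,-30,0,95],[0,0,-57,0,95],[-33,-19,-57,0,95],[-66,-38,-57,0,95],[-99,-57,-57,0,95],[-132,-76,-57,0,95],[-165,-95,-57,0,95],[-198,-114,-57,0,95],[-231,-133,-57,0,95]]' && python3 -m crank '[[-33,-19,0,0,95],[-66,-38,0,0,95],[-99,-57,0,0,95],[-132,-76,0,0,95],[-165,-95,0,0,95],[-198,-114,0,0,95],[-231,-133,0,0,95],[-264,-151,0,0,95],[-297,-170,0,0,95],[-330,-188,0,0,95]]'
python3 - <<'E'
from h import *
print(env.state()['eef_pos'],go([619,-229,140]))
E
```

```text
t: 1.05
eef_pos: [514.3, 174.4, 290.8]
tcp_rot: [3.141, 0.0, 2.34]
ft_force: [-0.2, -0.6, 1.0]
opening: 1.002
grip_force: 0.0
t: 1.88
eef_pos: [608.6, -193.7, 290.6]
tcp_rot: [3.141, -0.0, 2.34]
ft_force: [0.6, 1.2, -0.2]
opening: 0.997
grip_force: 0.0
[ 608.60029077 -193.72770851  290.64919664] [-32.6 -17.1 150.6]
```

```bash
python3 -m crank '[[-17,-9,40,0,95],[-33,-17,80,0,95],[-33,-17,120,0,95],[-33,-17,150,0,95],[-33,-17,150,0,95],[-33,-17,150,0,95]]'
python3 - <<'E'
from h import *
c=env.read_camera('wrist'); cv2.imwrite('pics/w1.png',c['img']); print(env.state()['eef_pos'],proj(c,[619,-229,14]),proj(c,[669,-160,25]),proj(c,[543,-159,77]),proj(c,[600,-86,36]))
E
```

```text
t: 2.38
eef_pos: [619.0, -227.1, 139.9]
tcp_rot: [-3.141, -0.003, 2.34]
ft_force: [1.0, 0.1, 0.3]
opening: 0.999
grip_force: 0.0
[ 619.93190549 -227.36504153  141.98439638] [257.3778096  196.25152688] [361.48111937 181.8444096 ] [246.51311483  53.84538716] [379.73610174  43.41620616]
```

View pics/w1.png

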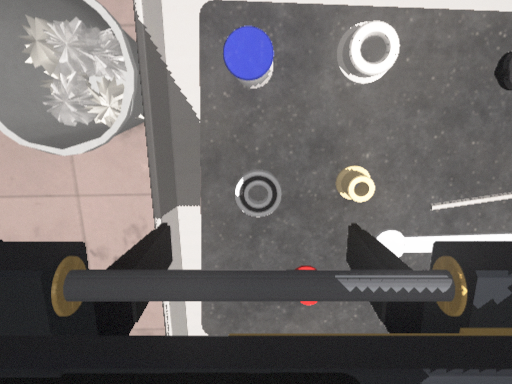

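The wrist view shows the bearing at (258,193), vial cap (249,54), die top (374,48), bush top (361,188), knob at the right edge (506,70). All are within a few px of where I predicted. Refining all four from this picture.

```bash
python3 - <<'E'
from h import *
c=env.read_camera('wrist'); print(env.state()['eef_pos'])
for n,u,v,z in [('bear',258.3,193.5,14.5),('vial',249,53.5,77.5),('die',374,48,36.5),('bush',361,188,29.5)]: print(n,cast(c,u,v,z).round(1))
p=cast(c,258.3,193.5,14.5); print(go([p[0],p[1],24]))
E
```

```text
[ 620.34180786 -227.44807717  143.08219563]
bear [ 619.5 -227.5   14.5]
vial [ 544.9 -158.1   77.5]
die [600.7 -90.7  36.5]
bush [ 672.9 -164.2   29.5]
[  0.9  -0.8 119.1]
```

```bash
python3 -m crank '[[0,0,40,0,70],[0,0,80,0,60],[0,0,110,0,60],[0,0,117,0,60],[0,0,117,0,60],[0,0,117,0,60]]'; python3 -m crank '[[0,0,0,0,20],[0,0,0,0,20],[0,0,0,0,20],[0,0,0,0,20],[0,0,0,0,20],[0,0,0,0,20]]'; python3 -m crank '[[0,0,-30,0,20],[0,0,-60,0,20],[0,0,-90,0,20],[0,0,-117,0,20],[0,0,-117,0,20]]'
```

```text
t: 2.98
eef_pos: [620.7, -227.7, 26.2]
tcp_rot: [3.14, 0.003, 2.34]
ft_force: [0.8, 0.1, 0.3]
opening: 0.659
grip_force: 0.0
t: 3.48
eef_pos: [619.7, -227.4, 24.7]
tcp_rot: [3.141, 0.001, 2.34]
ft_force: [-1.7, 0.9, 7.2]
opening: 0.402
grip_force: 30.0
t: 3.9
eef_pos: [621.1, -228.0, 146.4]
tcp_rot: [3.139, 0.007, 2.34]
ft_force: [0.1, 0.2, -1.0]
opening: 0.403
grip_force: 30.0
```

```bash
python3 -m crank '[[0,0,-30,0,20],[34,24,-40,0,20],[68,48,-40,0,20],[102,72,-40,0,20],[136,96,-40,0,20],[170,120,-40,0,20],[204,142,-40,0,20],[230,158,-40,0,20],[230,158,-40,0,20]]'; python3 -m crank '[[15,10,0,-7,20],[30,21,0,-14,20],[46,31,0,-21,20],[61,42,0,-28,20],[76,52,0,-35,20],[91,63,0,-42,20],[107,73,0,-49,20],[122,83,0,-56,20],[137,94,0,-63,20],[152,104,0,-69,20]]';python3 -m crank '[[0,0,0,0,20],[0,0,0,0,20],[0,0,0,0,20]]'
python3 - <<'E'
from h import *
c=env.read_camera('wrist'); cv2.imwrite('pics/w2.png',c['img']); print(env.state()['eef_pos'])
for p in ([542,230,6],[572,161,6],[601,92,6],[638,189,3]): print(proj(c,p).round(1))
E
```

```text
t: 4.65
eef_pos: [571.2, 52.6, 180.4]
tcp_rot: [-3.141, -0.002, 2.344]
ft_force: [0.7, -0.6, -1.0]
opening: 0.407
grip_force: 30.0
t: 5.48
eef_pos: [541.8, 230.0, 180.3]
tcp_rot: [3.142, -0.0, -2.733]
ft_force: [0.0, -0.6, -0.3]
opening: 0.402
grip_force: 30.0
t: 5.73
eef_pos: [542.0, 228.8, 180.3]
tcp_rot: [-3.141, -0.0, -2.742]
ft_force: [0.7, -0.2, -1.3]
opening: 0.403
grip_force: 30.0
[542.10094467 228.57002291 180.44590907]
[260.  182.9]
[183.8 183.7]
[108.  183.5]
[188.4 249.8]
```

View pics/w2.png

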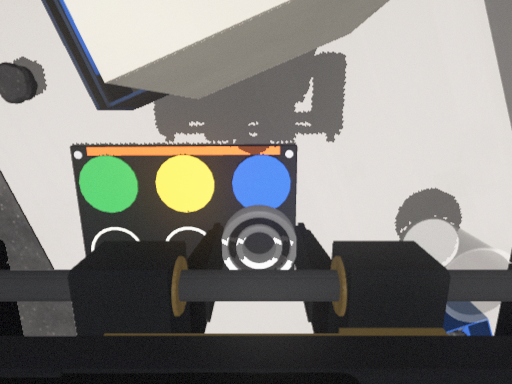

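```bash
python3 - <<'E'
from h import *
c=env.read_camera('wrist'); im=c['img']
for n,lo,hi in [('blue',(105,150,80),(125,255,255)),('yel',(22,150,100),(32,255,255)),('grn',(45,120,50),(85,255,255))]:
    for ce,st in blobs(im,lo,hi,1500,(70,145,300,215)): print(n,ce,st[4],cast(c,*ce,6).round(1))
print('held',cast(c,260,243,171.5).round(1),env.state()['eef_pos'])
E
```

```text
blue [261.2, 181.3] 2480 [540.2 230.2   6. ]
grn [108.2, 183.7] 2627 [601.2  92.    6. ]
held [537.8 227.4 171.5] [542.15991185 228.54826393 180.54451514]
```

```bash
python3 -m crank '[[-2,0,35,0,20],[-2,0,70,0,20],[-2,0,105,0,20],[-2,0,135,0,20],[-2,0,147,0,20],[-2,0,153,0,20],[-2,0,153,0,20],[-2,0,153,0,20]]'; python3 -m crank '[[0,0,0,0,50],[0,0,0,0,55],[0,0,0,0,55],[0,0,0,0,55]]'; python3 -m crank '[[0,0,-25,0,55],[0,0,-60,0,55],[0,0,-100,0,55],[0,0,-153,0,55],[0,0,-153,0,55],[0,0,-153,0,55]]'
python3 - <<'E'
from h import *
c=env.read_camera('wrist'); im=c['img'];cv2.imwrite('pics/w3.png',im[120:320,60:460]); print(env.state()['eef_pos'],proj(c,[542,230,18]))
E
```

```text
t: 6.5
eef_pos: [544.4, 229.8, 28.6]
tcp_rot: [-3.141, 0.001, -2.741]
ft_force: [0.1, -1.3, -1.6]
opening: 0.404
grip_force: 30.0
t: 6.83
eef_pos: [544.4, 230.0, 28.3]
tcp_rot: [-3.141, 0.001, -2.739]
ft_force: [1.0, -5.1, 6.1]
opening: 0.571
grip_force: 3.0
t: 7.33
eef_pos: [544.9, 230.7, 184.3]
tcp_rot: [-3.141, 0.006, -2.739]
ft_force: [0.2, 0.1, -0.5]
opening: 0.577
grip_force: 0.0
[544.06027643 230.41549283 181.84620608] [259.4749945  180.06301399]
```

View pics/w3.png

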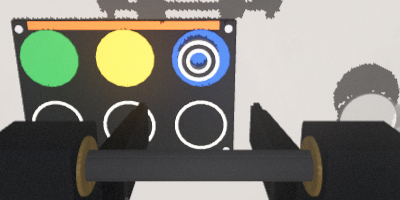

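```bash
cat >> h.py <<'E'
def circ(c,lo,hi,roi,z):
    m=cv2.inRange(cv2.cvtColor(c['img'],cv2.COLOR_BGR2HSV),lo,hi); k=np.zeros_like(m); x0,y0,x1,y1=roi; k[y0:y1,x0:x1]=255
    pts=cv2.findNonZero(cv2.morphologyEx(m&k,cv2.MORPH_OPEN,np.ones((3,3),np.uint8))); (u,v),(a,b),_=cv2.fitEllipse(cv2.convexHull(pts))
    return (round(u,1),round(v,1)),(round(a,1),round(b,1)),cast(c,u,v,z).round(1)
E
python3 - <<'E'
from h import *
c=env.read_camera('wrist')
for n,lo,hi,roi,z in [('blue',(100,130,60),(125,255,255),(225,140,300,215),6),('yel',(22,130,100),(32,255,255),(150,140,225,215),6),('grn',(45,100,50),(85,255,255),(70,140,150,215),6),('bear',(0,0,0),(180,90,255),(237,155,283,207),18)]: print(n,circ(c,lo,hi,roi,z))
E
```

```text
blue ((260.2, 179.5), (57.5, 58.5), array([541.6, 230.8,   6. ]))
yel ((182.0, 179.6), (53.6, 59.9), array([572. , 159.7,   6. ]))
grn ((107.8, 179.8), (55.1, 61.8), array([601. ,  92.2,   6. ]))Traceback (most recent call last):
  File "<stdin>", line 3, in <module>
  File "h.py", line 20, in circ
    pts=cv2.findNonZero(cv2.morphologyEx(m&k,cv2.MORPH_OPEN,np.ones((3,3),np.uint8))); (u,v),(a,b),_=cv2.fitEllipse(cv2.convexHull(pts))
                                                                                                     ~~~~~~~~~~~~~~^^^^^^^^^^^^^^^^^^^^^
cv2.error: OpenCV(4.12.0) /io/opencv/modules/imgproc/src/shapedescr.cpp:361: error: (-201:Incorrect size of input array) There should be at least 5 points to fit the ellipse in function 'fitEllipseNoDirect'
```

The bearing sits within about 2 mm of the blue pad's centre. In the wrist view the pads are at (260,180), (182,180), (108,180), and the positions agree with the top view. Next is the brass bush. I'm keeping this yaw.

```bash
python3 -m crank '[[3,-41,0,0,60],[7,-82,0,0,60],[10,-123,0,0,60],[14,-164,0,0,60],[18,-205,0,0,60],[21,-246,0,0,60],[25,-287,0,0,60],[29,-328,0,0,60],[33,-369,0,0,60],[36,-410,0,0,60]]'; python3 -m crank '[[0.5,-2.6,20,0,60],[0.5,-2.6,40,0,60],[0.5,-2.6,40,0,60],[0.5,-2.6,40,0,60],[0.5,-2.6,40,0,60]]'
python3 - <<'E'
from h import *
c=env.read_camera('wrist'); im=c['img'];cv2.imwrite('pics/w4.png',im); print(env.state()['eef_pos'],proj(c,[672,-163,29.5]),proj(c,[672,-163,2.5]))
print(circ(c,(12,60,50),(32,255,255),(220,140,300,240),29.5))
E
```

```text
t: 8.27
eef_pos: [670.8, -163.0, 177.9]
tcp_rot: [3.139, -0.003, -2.739]
ft_force: [2.1, 0.0, 0.4]
opening: 0.633
grip_force: 0.0
t: 8.68
eef_pos: [671.9, -163.2, 140.4]
tcp_rot: [3.141, -0.001, -2.739]
ft_force: [0.3, 0.3, 0.7]
opening: 0.628
grip_force: 0.0
[ 672.09319117 -163.21386811  141.11242404] [258.95512452 199.42925724] [258.93478757 191.45545874]
((257.6, 188.8), (25.5, 32.0), array([ 664.3, -167.4,   29.5]))
```

View pics/w4.png

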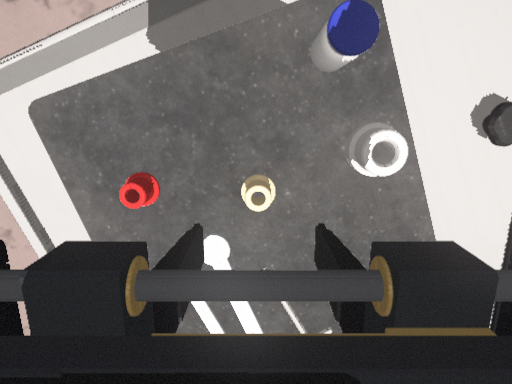

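The brass bush is at (258,198) top and about (258,191) foot, within 1–2 px of prediction. The red one is away at (138,190). Grasp it.

```bash
python3 -m crank '[[0,0,40,0,60],[0,0,80,0,60],[0,0,110,0,60],[0,0,116.5,0,60],[0,0,116.5,0,60],[0,0,116.5,0,60]]'; python3 -m crank '[[0,0,0,0,15],[0,0,0,0,15],[0,0,0,0,15],[0,0,0,0,15],[0,0,0,0,15],[0,0,0,0,15],[0,0,0,0,15]]'; python3 -m crank '[[0,0,-30,0,15],[0,0,-60,0,15],[0,0,-100,0,15],[0,0,-140,0,15],[0,0,-156.5,0,15],[0,0,-156.5,0,15]]'; python3 -m crank '[[-3,41,0,0,15],[-7,82,0,0,15],[-10,123,0,0,15],[-14,164,0,0,15],[-18,205,0,0,15],[-21,246,0,0,15],[-25,287,0,0,15],[-29,328,0,0,15],[-33,369,0,0,15],[-36,410,0,0,15]]'; python3 -m crank '[[-0.5,2.6,0,0,15],[-0.5,2.6,0,0,15],[-0.5,2.6,0,0,15],[-0.5,2.6,0,0,15]]'
python3 - <<'E'
from h import *
c=env.read_camera('wrist'); im=c['img'];cv2.imwrite('pics/w5.png',cv2.resize(im[140:290,170:350],None,fx=3,fy=3)); print(env.state()['eef_pos'],proj(c,[543,230,18]))
E
```

```text
t: 9.23
eef_pos: [672.4, -163.4, 25.3]
tcp_rot: [-3.141, 0.001, -2.738]
ft_force: [-0.5, -0.5, -0.1]
opening: 0.626
grip_force: 0.0
t: 9.82
eef_pos: [671.9, -163.7, 24.4]
tcp_rot: [-3.142, 0.0, -2.739]
ft_force: [-0.1, 1.8, 3.4]
opening: 0.288
grip_force: 30.0
t: 10.32
eef_pos: [673.2, -164.2, 185.7]
tcp_rot: [-3.137, 0.006, -2.739]
ft_force: [-1.5, 0.6, -1.0]
opening: 0.288
grip_force: 30.0
t: 11.15
eef_pos: [543.0, 229.3, 179.4]
tcp_rot: [3.141, -0.002, -2.739]
ft_force: [1.3, 0.2, -0.2]
opening: 0.29
grip_force: 30.0
t: 11.48
eef_pos: [544.0, 229.1, 180.0]
tcp_rot: [-3.142, -0.001, -2.74]
ft_force: [0.2, -0.6, -0.7]
opening: 0.289
grip_force: 30.0
[544.19805023 228.94191153 180.19172817] [260.14116301 184.62732103]
```

View pics/w5.png

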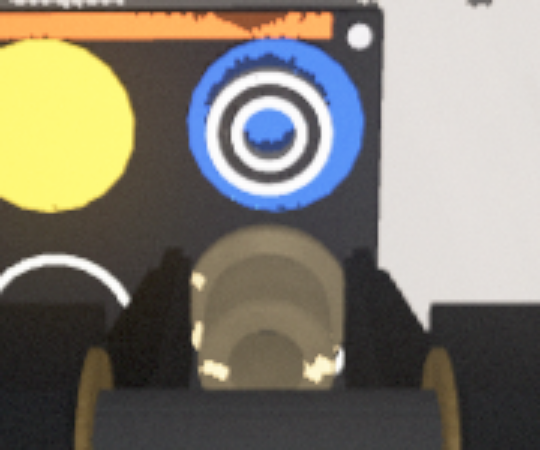

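The bearing is at px (259.7,184.3), i.e. (543,230), and the bush is held upright in the fingers. Stack it there.

```bash
python3 -m crank '[[0,-0.5,35,0,15],[0,-0.5,70,0,15],[0,-0.5,105,0,15],[0,-0.5,130,0,15],[0,-0.5,136,0,15],[0,-0.5,140.5,0,15],[0,-0.5,140.5,0,15],[0,-0.5,140.5,0,15],[0,-0.5,140.5,0,15]]'; python3 -m crank '[[0,0,0,0,40],[0,0,0,0,48],[0,0,0,0,48],[0,0,0,0,48]]'; python3 -m crank '[[0,0,-25,0,50],[0,0,-60,0,50],[0,0,-100,0,50],[0,0,-140,0,50],[0,0,-140,0,50],[0,0,-140,0,50]]'
python3 - <<'E'
from h import *
c=env.read_camera('wrist'); im=c['img'];cv2.imwrite('pics/w6.png',cv2.resize(im[140:290,170:350],None,fx=3,fy=3)); print(env.state()['eef_pos'],proj(c,[543,230,45]),proj(c,[543,230,18]))
E
```

```text
t: 12.28
eef_pos: [544.6, 229.0, 40.5]
tcp_rot: [-3.142, 0.001, -2.74]
ft_force: [0.2, 1.2, -1.2]
opening: 0.293
grip_force: 30.0
t: 12.62
eef_pos: [544.1, 229.8, 40.3]
tcp_rot: [-3.142, 0.0, -2.739]
ft_force: [-0.5, -0.1, -0.0]
opening: 0.488
grip_force: 0.0
t: 13.12
eef_pos: [544.6, 230.0, 182.3]
tcp_rot: [-3.141, 0.004, -2.739]
ft_force: [-0.4, -0.1, -1.3]
opening: 0.525
grip_force: 0.0
[543.87677504 229.82309347 180.5153249 ] [259.58010884 188.92448967] [259.54283276 182.28233606]
```

View pics/w6.png

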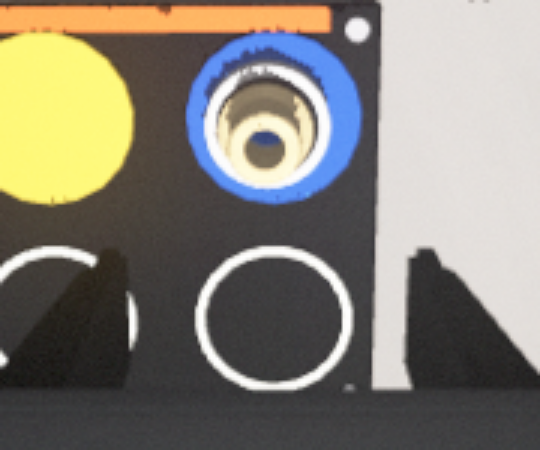

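The bush is standing centred on the bearing: its hole is at px (258,189), predicted (259.6,188.9). Now the die.

```bash
python3 -m crank '[[9,-39,0,0,70],[18,-78,0,0,70],[27,-117,0,0,70],[36,-156,0,0,70],[45,-195,0,0,70],[54,-234,0,0,70],[63,-273,0,0,70],[72,-312,0,0,70],[72,-315,20,0,70],[72,-315,40,0,70]]'; python3 -m crank '[[0,0,0,0,70],[0,0,0,0,70],[0,0,0,0,70]]'
python3 - <<'E'
from h import *
c=env.read_camera('wrist'); im=c['img'];cv2.imwrite('pics/w7.png',im); print(env.state()['eef_pos'],proj(c,[601,-88,36.5]),proj(c,[601,-88,2.5]),proj(c,[691,-19,29.5]))
E
```

```text
t: 14.0
eef_pos: [601.1, -90.9, 138.3]
tcp_rot: [3.141, -0.0, -2.743]
ft_force: [-0.1, -0.2, -1.1]
opening: 0.737
grip_force: 0.0
t: 14.25
eef_pos: [601.1, -87.8, 140.0]
tcp_rot: [3.141, -0.001, -2.738]
ft_force: [0.4, 0.1, 0.3]
opening: 0.737
grip_force: 0.0
[601.35452001 -87.77303271 140.59286605] [258.62768596 201.36399475] [258.64206847 191.0945521 ] [290.53965019 319.02920301]
```

View pics/w7.png

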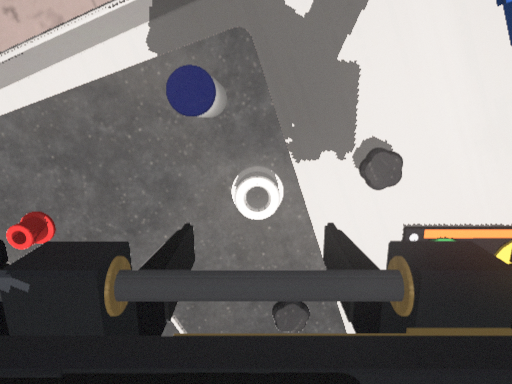

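The die's hole is at (257,197) against a predicted (258.6,201), so I add 2 mm along tool x. The near knob at (381,168) is not meant; the far one shows at (291,315).

```bash
python3 -m crank '[[2,0,40,0,70],[2,0,80,0,70],[2,0,110,0,70],[2,0,117,0,70],[2,0,117,0,70],[2,0,117,0,70]]'; python3 -m crank '[[0,0,0,0,25],[0,0,0,0,25],[0,0,0,0,25],[0,0,0,0,25],[0,0,0,0,25],[0,0,0,0,25],[0,0,0,0,25]]'; python3 -m crank '[[0,0,-30,0,25],[0,0,-60,0,25],[0,0,-100,0,25],[0,0,-140,0,25],[0,0,-157,0,25],[0,0,-157,0,25]]'; python3 -m crank '[[-12,40,0,0,25],[-24,80,0,0,25],[-36,120,0,0,25],[-48,160,0,0,25],[-60,200,0,0,25],[-72,239.5,0,0,25],[-72,239.5,0,0,25],[-72,239.5,0,0,25],[-72,239.5,0,0,25]]'
python3 - <<'E'
from h import *
c=env.read_camera('wrist'); im=c['img'];cv2.imwrite('pics/w8.png',cv2.resize(im[130:300,110:350],None,fx=3,fy=3)); print(env.state()['eef_pos'],proj(c,[572,160.3,6]),proj(c,[572,160.3,180.7+13]),proj(c,[572,160.3,180.7-21]))
E
```

```text
t: 14.8
eef_pos: [599.8, -88.6, 24.2]
tcp_rot: [-3.141, 0.001, -2.738]
ft_force: [0.7, 0.8, -0.6]
opening: 0.735
grip_force: 0.0
t: 15.38
eef_pos: [599.4, -89.0, 23.4]
tcp_rot: [-3.141, 0.0, -2.739]
ft_force: [0.2, 0.2, 4.0]
opening: 0.447
grip_force: 30.0
t: 15.88
eef_pos: [600.6, -89.4, 184.3]
tcp_rot: [-3.138, 0.005, -2.739]
ft_force: [0.1, -0.7, -2.8]
opening: 0.442
grip_force: 29.7
t: 16.63
eef_pos: [571.2, 159.4, 178.8]
tcp_rot: [3.141, -0.002, -2.738]
ft_force: [-0.1, -0.6, -2.4]
opening: 0.441
grip_force: 29.7
[571.46421912 158.75582964 179.03378351] [259.31899331 184.15613807] [259.91075086 275.27158934] [259.71588958 245.26796245]
```

View pics/w8.png

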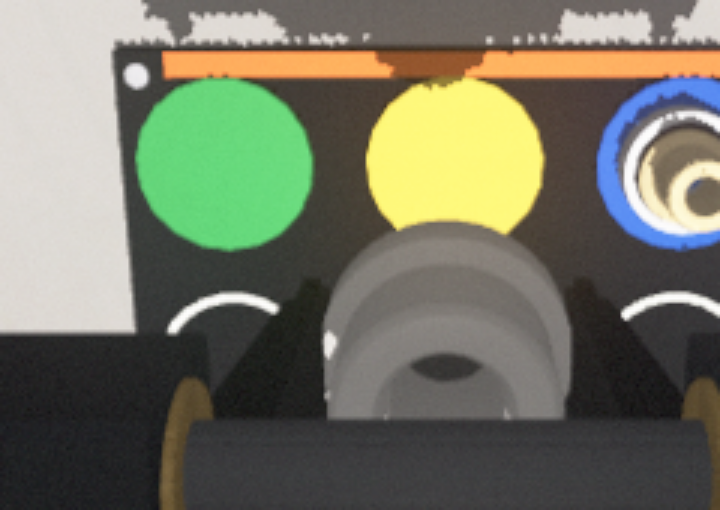

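The die is held upright, and the yellow pad centre is at about px (261.7,184). I'll shift +1.5 mm along y and place.

```bash
python3 -m crank '[[0,1.5,35,0,25],[0,1.5,70,0,25],[0,1.5,105,0,25],[0,1.5,135,0,25],[0,1.5,147,0,25],[0,1.5,153,0,25],[0,1.5,153,0,25],[0,1.5,153,0,25],[0,1.5,153,0,25]]'; python3 -m crank '[[0,0,0,0,50],[0,0,0,0,58],[0,0,0,0,58],[0,0,0,0,58]]'; python3 -m crank '[[0,0,-25,0,58],[0,0,-60,0,58],[0,0,-100,0,58],[0,0,-140,0,58],[0,0,-153,0,58],[0,0,-153,0,58],[0,0,-153,0,58]]'
python3 - <<'E'
from h import *
c=env.read_camera('wrist'); im=c['img'];cv2.imwrite('pics/w9.png',cv2.resize(im[130:300,110:350],None,fx=3,fy=3)); print(env.state()['eef_pos'])
for p in ([572,161,6],[572,161,40],[638,189,3]):print(proj(c,p))
E
```

```text
t: 17.43
eef_pos: [571.1, 159.6, 28.3]
tcp_rot: [-3.142, -0.001, -2.741]
ft_force: [-5.1, -2.2, 4.8]
opening: 0.442
grip_force: 33.6
t: 17.77
eef_pos: [572.5, 160.2, 28.2]
tcp_rot: [-3.141, 0.003, -2.74]
ft_force: [2.1, -4.0, 6.6]
opening: 0.601
grip_force: 3.0
t: 18.35
eef_pos: [571.4, 160.7, 180.8]
tcp_rot: [-3.141, 0.002, -2.74]
ft_force: [0.3, -0.1, -0.8]
opening: 0.612
grip_force: 0.0
[570.88379874 160.62967403 179.56329215]
[258.979314   182.62002197]
[258.96911611 190.81403866]
[258.9399329  248.75010602]
```

View pics/w9.png

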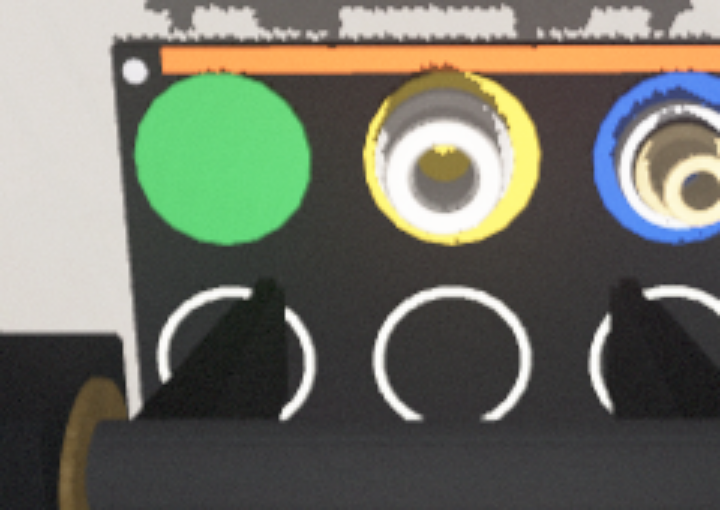

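The die is on yellow, about 3 mm off centre at worst and upright. The ring behind it is at px (260.7,250.7), i.e. (639,191). Now the far knob.

```bash
python3 -m crank '[[-6,-35,0,0,60],[-13,-70,0,0,60],[-19,-105,0,0,60],[-26,-140,0,0,60],[-32,-175,0,0,60],[-39,-213,0,0,60],[-39,-213,20,0,60],[-39,-213,40,0,60],[-39,-213,40,0,60],[-39,-213,40,0,60]]'
python3 -m crank '[[0,0,0,0,60],[0,0,0,0,60]]'
python3 - <<'E'
from h import *
c=env.read_camera('wrist'); im=c['img'];cv2.imwrite('pics/w10.png',im[100:300,100:450]); print(env.state()['eef_pos'],proj(c,[691,-19.5,29.5]),proj(c,[544,-159,77.5]))
E
```

```text
t: 19.23
eef_pos: [689.6, -19.8, 137.8]
tcp_rot: [3.139, -0.004, -2.739]
ft_force: [1.1, -0.2, -0.2]
opening: 0.629
grip_force: 0.0
t: 19.4
eef_pos: [690.8, -19.4, 141.0]
tcp_rot: [-3.141, 0.001, -2.739]
ft_force: [0.4, 0.5, 1.0]
opening: 0.626
grip_force: 0.0
[690.759661   -19.39603303 141.18000401] [258.70337547 198.98162837] [ 124.03682731 -126.04198501]
```

View pics/w10.png

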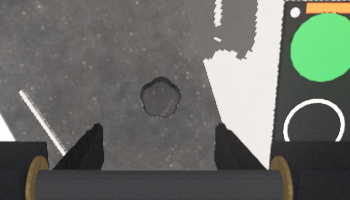

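The knob is at px (261,197), predicted (258.7,199), so I add about (1,1.5) mm. The hex key is more than 70 mm away, clear of the fingers.

```bash
python3 -m crank '[[1,1.5,40,0,60],[1,1.5,80,0,60],[1,1.5,110,0,60],[1,1.5,115.7,0,60],[1,1.5,115.7,0,60],[1,1.5,115.7,0,60]]'; python3 -m crank '[[0,0,0,0,15],[0,0,0,0,15],[0,0,0,0,15],[0,0,0,0,15],[0,0,0,0,15],[0,0,0,0,15],[0,0,0,0,15]]'; python3 -m crank '[[0,0,-30,0,15],[0,0,-60,0,15],[0,0,-100,0,15],[0,0,-140,0,15],[0,0,-155,0,15],[0,0,-155,0,15]]'; python3 -m crank '[[-6,36,0,0,15],[-12,72,0,0,15],[-18,108,0,0,15],[-24,144,0,0,15],[-30,180,0,0,15],[-36,212,0,0,15],[-36,212,0,0,15],[-36,212,0,0,15],[-36,212,0,0,15]]'
python3 - <<'E'
from h import *
c=env.read_camera('wrist'); im=c['img'];cv2.imwrite('pics/w11.png',cv2.resize(im[90:300,110:380],None,fx=2.8,fy=2.8)); print(env.state()['eef_pos'],proj(c,[639,191,3]),proj(c,[639,191,185]))
E
```

```text
t: 19.95
eef_pos: [689.4, -18.6, 25.3]
tcp_rot: [-3.141, 0.001, -2.739]
ft_force: [-0.8, -0.0, 0.9]
opening: 0.634
grip_force: 0.0
t: 20.53
eef_pos: [689.1, -18.8, 24.8]
tcp_rot: [-3.141, 0.001, -2.739]
ft_force: [-0.5, -1.0, 4.3]
opening: 0.346
grip_force: 30.0
t: 21.03
eef_pos: [690.3, -18.9, 184.2]
tcp_rot: [-3.138, 0.006, -2.739]
ft_force: [-0.0, -0.3, -0.4]
opening: 0.344
grip_force: 30.0
t: 21.78
eef_pos: [638.8, 190.0, 178.4]
tcp_rot: [3.141, -0.001, -2.739]
ft_force: [0.5, -0.2, -0.3]
opening: 0.343
grip_force: 30.0
[639.04064948 189.46355627 178.60893689] [259.68258947 182.95465678] [260.55672025 265.74605645]
```

View pics/w11.png

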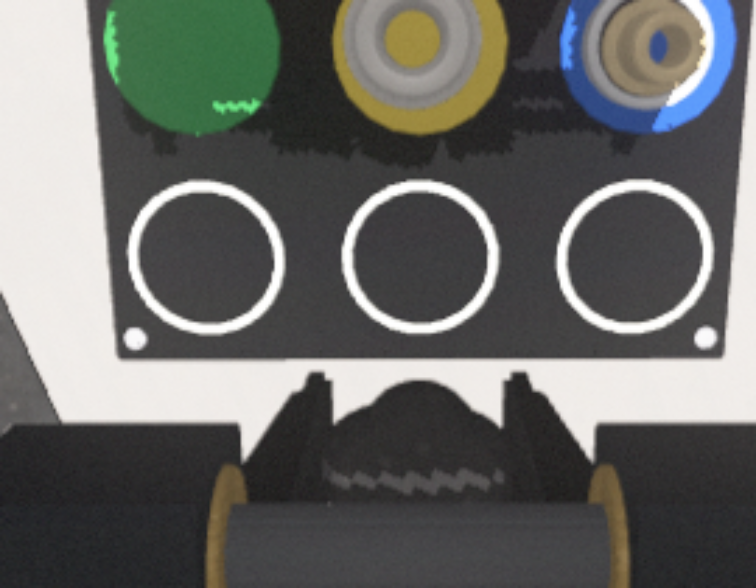

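The ring is at px (260,181.8), within 1 mm of prediction. Place the knob.

```bash
python3 -m crank '[[0,0,35,0,15],[0,0,70,0,15],[0,0,105,0,15],[0,0,135,0,15],[0,0,147,0,15],[0,0,154,0,15],[0,0,154,0,15],[0,0,154,0,15],[0,0,154,0,15]]'; python3 -m crank '[[0,0,0,0,40],[0,0,0,0,52],[0,0,0,0,52],[0,0,0,0,52]]'; python3 -m crank '[[0,0,-25,0,52],[0,0,-60,0,52],[0,0,-100,0,52],[0,0,-140,0,52],[0,0,-154,0,52],[0,0,-154,0,52],[0,0,-154,0,52]]'
python3 - <<'E'
from h import *
print(env.state()['eef_pos'],go([544.5,-158.5,180.7]))
c=env.read_camera('top'); print('cap',circ(c,(105,120,60),(130,255,255),(340,210,400,250),77.5))
E
```

```text
t: 22.58
eef_pos: [639.7, 189.7, 26.2]
tcp_rot: [-3.141, 0.001, -2.74]
ft_force: [-0.0, 0.3, -0.7]
opening: 0.342
grip_force: 30.0
t: 22.92
eef_pos: [639.1, 190.3, 25.6]
tcp_rot: [-3.142, 0.0, -2.739]
ft_force: [0.7, -0.7, 0.3]
opening: 0.53
grip_force: 0.0
t: 23.5
eef_pos: [639.0, 190.4, 180.0]
tcp_rot: [-3.141, 0.001, -2.739]
ft_force: [0.5, 0.1, -1.0]
opening: 0.546
grip_force: 0.0
[638.99773175 190.42659473 180.04584875] [ 223.7 -284.    -0.9]
cap ((363.4, 233.0), (12.2, 12.4), array([ 542.9, -158.8,   77.5]))
```

I've miscounted: that was 15 pictures viewed, one over the limit of 14. I'll view no more and check by numbers from here. On to the vial.

```bash
python3 -m crank '[[23,-29,0,0,60],[46,-58,0,0,60],[69,-87,0,0,60],[92,-116,0,0,60],[115,-146,0,0,60],[138,-175,0,0,60],[161,-204,0,0,60],[184,-233,0,0,60],[207,-262,0,0,60],[224.4,-284,0,0,60]]'; python3 -m crank '[[0,0,0,0,60],[0,0,0,0,60],[0,0,0,0,60]]'
python3 - <<'E'
from h import *
c=env.read_camera('wrist'); print(env.state()['eef_pos'],proj(c,[544,-158.4,77.5]))
print(circ(c,(105,120,40),(130,255,255),(190,140,330,255),77.5))
E
```

```text
t: 24.38
eef_pos: [542.2, -161.0, 177.6]
tcp_rot: [3.139, -0.002, -2.74]
ft_force: [-0.5, -0.7, -0.4]
opening: 0.633
grip_force: 0.0
t: 24.63
eef_pos: [543.4, -158.4, 178.2]
tcp_rot: [3.14, -0.001, -2.74]
ft_force: [0.6, -0.2, -0.3]
opening: 0.632
grip_force: 0.0
[ 543.64678789 -158.00460872  178.48208835] [258.37655665 203.35031554]
((259.2, 201.5), (36.9, 37.7), array([ 542.4, -158.4,   77.5]))
```

```bash
python3 -m crank '[[0,0,35,0,60],[0,0,70,0,60],[0,0,105,0,60],[0,0,128,0,60],[0,0,135,0,60],[0,0,135,0,60],[0,0,135,0,60]]'; python3 -m crank '[[0,0,0,0,15],[0,0,0,0,15],[0,0,0,0,15],[0,0,0,0,15],[0,0,0,0,15],[0,0,0,0,15],[0,0,0,0,15]]'; python3 -m crank '[[0,0,-15,0,15],[0,0,-40,0,15],[0,0,-70,0,15],[0,0,-100,0,15],[0,0,-125,0,15],[0,0,-135,0,15],[0,0,-135,0,15]]'; python3 -m crank '[[-10,14,0,0,15],[-28,38,0,0,15],[-48,66,0,0,15],[-69,95,0,0,15],[-90,124,0,0,15],[-111,153,0,0,15],[-130,180,0,0,15],[-144,199,0,0,15],[-151,208.5,0,0,15],[-151,208.5,0,0,15]]';python3 -m crank '[[0,0,0,0,15],[0,0,0,0,15],[0,0,0,0,15]]'
python3 - <<'E'
from h import *
c=env.read_camera('wrist'); print(env.state()['eef_pos'],proj(c,[601,92.5,6]))
print(circ(c,(40,80,40),(85,255,255),(200,100,320,215),6))
for ce,st in blobs(c['img'],(40,80,40),(85,255,255),200): print(ce,st)
for ce,st in blobs(c['img'],(105,120,40),(130,255,255),200): print('cap',ce,st)
E
```

```text
t: 25.27
eef_pos: [544.3, -158.3, 45.0]
tcp_rot: [-3.142, 0.0, -2.738]
ft_force: [-0.3, -0.0, 0.4]
opening: 0.633
grip_force: 0.0
t: 25.85
eef_pos: [544.0, -159.0, 44.8]
tcp_rot: [-3.141, 0.001, -2.739]
ft_force: [-0.8, -0.6, 5.1]
opening: 0.302
grip_force: 30.0
t: 26.43
eef_pos: [544.4, -159.1, 181.4]
tcp_rot: [-3.139, 0.003, -2.739]
ft_force: [0.1, 0.5, -0.5]
opening: 0.299
grip_force: 29.9
t: 27.27
eef_pos: [600.8, 94.0, 177.6]
tcp_rot: [3.141, -0.002, -2.737]
ft_force: [-1.1, 0.1, -0.4]
opening: 0.301
grip_force: 29.9
t: 27.52
eef_pos: [600.9, 90.7, 179.1]
tcp_rot: [3.141, -0.001, -2.741]
ft_force: [0.4, -1.1, 0.7]
opening: 0.299
grip_force: 29.9
[600.9165033   90.80603105 179.33700365] [260.45563981 183.51272159]
((261.1, 183.2), (57.8, 59.5), array([600.5,  92.9,   6. ]))
[261.0, 183.2] [232, 155, 59, 58, 2706]
cap [449.4, 36.9] [384, 0, 120, 84, 7263]
cap [410.3, 179.4] [385, 155, 60, 58, 935]
cap [258.3, 261.9] [228, 253, 62, 16, 711]
cap [258.5, 310.4] [224, 302, 70, 22, 1094]
```

The green pad's measured centre (600.5,92.9) matches the commanded spot. Lower and release.

```bash
python3 -m crank '[[0,0.5,20,0,15],[0,0.5,50,0,15],[0,0.5,80,0,15],[0,0.5,105,0,15],[0,0.5,120,0,15],[0,0.5,127,0,15],[0,0.5,131,0,15],[0,0.5,131,0,15],[0,0.5,131,0,15],[0,0.5,131,0,15]]'; python3 -m crank '[[0,0,0,0,35],[0,0,0,0,45],[0,0,0,0,48],[0,0,0,0,48],[0,0,0,0,48]]'; python3 -m crank '[[0,0,-20,0,48],[0,0,-50,0,48],[0,0,-85,0,48],[0,0,-120,0,48],[0,0,-150,0,48],[0,0,-150,0,48],[0,0,-150,0,48]]'
python3 - <<'E'
from h import *
c=env.read_camera('wrist'); print(env.state()['eef_pos'],'want cap',proj(c,[600.7,92.7,81]))
print('cap',circ(c,(105,120,40),(130,255,255),(200,130,320,255),81))
print('green',circ(c,(40,80,40),(85,255,255),(200,100,320,235),6))
print('yellow',circ(c,(20,90,60),(34,255,255),(295,130,380,235),6))
E
```

```text
t: 28.4
eef_pos: [601.0, 92.2, 50.0]
tcp_rot: [-3.142, 0.001, -2.74]
ft_force: [-4.0, 1.9, 7.8]
opening: 0.299
grip_force: 30.1
t: 28.82
eef_pos: [601.0, 92.4, 48.5]
tcp_rot: [-3.142, 0.0, -2.739]
ft_force: [0.9, 0.2, 0.8]
opening: 0.5
grip_force: 0.0
t: 29.4
eef_pos: [601.3, 92.6, 200.0]
tcp_rot: [-3.14, 0.003, -2.739]
ft_force: [-0.3, -0.3, -0.4]
opening: 0.502
grip_force: 0.0
[600.69588997  92.57138178 198.43796413] want cap [259.40394554 195.51435281]
cap ((258.6, 193.8), (35.6, 36.1), array([599.6,  91.5,  81. ]))
green ((259.7, 177.1), (53.9, 56.0), array([600.4,  92.9,   6. ]))
yellow ((332.1, 177.3), (54.7, 57.4), array([571. , 162.3,   6. ]))
```

The vial is about 1.5 mm off centre and upright. One numeric check of the knob from above its ring.

```bash
python3 -m crank '[[-20,20,0,0,60],[-45,45,0,0,60],[-73,76,0,0,60],[-73,76,0,0,60],[-73,76,0,0,60],[-73,76,0,0,60]]'
python3 - <<'E'
from h import *
c=env.read_camera('wrist'); print('want ring, head',proj(c,[639,191,3]),proj(c,[639,191,30]))
u,v=proj(c,[639,191,3]).astype(int)
print('ring',circ(c,(0,0,140),(180,60,255),(u-31,v-31,u+31,v+33),3))
g=cv2.GaussianBlur(cv2.cvtColor(c['img'],cv2.COLOR_BGR2GRAY),(3,3),0)
r=g[v-22:v+26,u-22:u+23]; print(r[::4,::4])
E
```

```text
t: 29.95
eef_pos: [637.6, 190.9, 196.7]
tcp_rot: [3.141, -0.003, -2.739]
ft_force: [0.0, -0.1, 0.2]
opening: 0.632
grip_force: 0.0
want ring, head [258.38144022 180.2608394 ] [258.34777325 185.93756624]
ring ((258.3, 178.8), (52.4, 53.3), array([637.6, 190.3,   3. ]))
[[ 62  66 243 222 102  47  56 103 207 244  87  63]
 [ 69 250 114  52  43  43  42  53  62  93 253  84]
 [211 123  43  43  43  44  43  42  44  65  96 244]
 [237  48  41  43  49  53  58  46  42  50  64 206]
 [164  50  47  48  76  80  81  59  45  48  65 104]
 [110  57  66  84  81  84  84  82  70  56  64  78]
 [138  64  91  88  89  84  87  85  86  65  65  85]
 [212  64  86  88  88  87  87  89  90  75  67 162]
 [246  80  85  88  91  87  89  97  91  66  69 251]
 [113 236  83  89  89  89  92  94  86  67 212 160]
 [ 68 148 184  88  91  91 100  91  94 230 180  70]
 [ 71  71  83 219 216 216 177 210 233 101  70  70]]
```

The ring is at (258.3,178.8). The knob head is flat and bright, centred at about (256,186) against an expected (258,186), so it is centred within about 2 mm and upright. Handing in.

```bash
python3 -c "
from cell import env
print(env.job_done())"
```

```text
the job is handed in; nothing more can be done
None
```

The kit is laid out and handed in at about 30 s: by my measurements every part is upright and within about 3 mm of its place, and the beaker and hex key were never approached (not re-measured); no verdict came back, and I viewed 15 pictures, one over the limit of 14.

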